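# Unlock the mate caddy through its lid guard

## Robot

A 6-joint arm with a two-finger parallel gripper is mounted at the origin on the work surface. World frame = base frame: x ahead of the robot, y to its left, z up, the work surface at z = 0. Lengths are in m, angles in degrees, forces in N, time in s.
With the tool pointing down it reaches from about 0.325 to 0.775 m from the base axis. Payload 5.5 kg.
Tool frame: the origin (TCP) lies at the centre of the arm's flange, where the gripper is bolted on; the fingertips stand 182 mm ahead of it and the grasp point (between the pads) lies 163 mm ahead of it; z points along the fingers, y is the line along which they close (so a half turn about z gives the same grasp; the last joint's range is limited). The gripper opens to 88 mm and grips with 3 to 60 N. Pads are 20 mm wide; open, the fingers measure 115 mm over their backs; the gripper's body (75 mm by 178 mm) begins 61 mm behind the grasp point.
Start: joints at [-71.488, 5.22, 70.514, -0, 104.267, -3.249], TCP at [0.222, -0.557, 0.405] pointing down, gripper open.
Joint ranges: [-164.24, 164.24], [-49.07, 125.15], [9.68, 141.18], [-86.29, 266.29], [3.28, 154.24], [-151.56, 151.56]. Speed limits (degrees/s): [147.25, 147.25, 172.46, 180, 180, 180].

## Interface

Orientations are given as [roll, pitch, yaw] about the fixed x, y, z axes, in that order (R = Rz(yaw) Ry(pitch) Rx(roll)).
In Python, from station import r gives the robot as it stands. The module is installed in compiled form; this text tells all that it offers. Calls block until the motion is done:
- r.reach(position, orientation): joint-space move of the TCP to a pose.
- r.servo_line(position, rotation=None, speed=0.15): straight line of the TCP; rotation=None keeps the orientation; speed is the mean speed in m/s.
- r.move_joints(angles): joint-space move.
- r.let_go() and r.grab(squeeze=None): open the fingers fully, or close them until they stop; squeeze is the grip in N (None keeps the last).
- r.wait(seconds).
- r.inverse_kinematics(position, orientation): joint angles nearest the present ones, or None.
- r.sense(): the state.
- r.snapshot(name): name is "scene" or "top" or "wrist"; returns a dict with "frame" (420x560x3 uint8, red, green, blue), "fx", "fy", "cx", "cy" (pixels), "dist_coeffs" ([k1, k2, p1, p2, k3] as OpenCV has them; the pictures are not rectified), "R" (3x3) and "t" (3): a world point X has camera coordinates R X + t. Camera axes: x right, y down, z forward; pixel columns grow to the right and rows downward; lengths in m; the calibration is good to about 2 mm. A picture is of the moment at which its call begins. There is no depth.
A pose or a line that the arm cannot do raises r.IKError and nothing moves.
- r.hand_in(): hands the job in; it is judged then, once.
The state is a dict: "clock": time; "joints": joint angles; "joint_vel": joint speeds; "joint_torque": joint torques, N m; "tcp_pos": TCP position; "orientation": TCP orientation; "contact_force": force on the tool from outside, world axes, zero at the start; "torque": the same for the moment, N m; "opening": finger opening in m; "gripper_force": force on a finger pad.
Only numpy, scipy, OpenCV 4.12 (cv2) and the standard library are available. Lean on these libraries where they do the work, as an engineer would, in place of code of your own. Each camera call takes 0.05 s, during which the arm holds its last target. There are 200 camera calls.

## Task

Unlock the yellow caddy: reach through the round guard opening in its lid, push the black spring plate under the sunken red knob down gently, just enough to free the knob, and keeping it down turn the knob clockwise from the red dot until its white pointer comes to the stop by the green dot, then let the plate spring back up and take the hand away. Never force the knob while it is blocked, do not bear hard on the guard, do not ram the plate against the bottom of its travel, and leave the other things on the table where they are.

Things in the scene. Friction and masses are not known exactly. Their poses are not given: they have to be found in the camera images.
- caddy: yellow plastic caddy, a box 170 x 170 x 160 mm tall, fixed; origin at the centre of its underside, z up, front towards its -x. Its lid is a 6 mm thick guard plate (top at z 160 mm) with one round opening 88 mm across in its middle. The hand must not press on it with more than 10 N.
- guard_centre (a point): centre of the round guard opening, level with the guard plate's top; axes as the caddy's. On the vertical axis through it is the lock: a black push plate 68 mm across that slides down but does not turn, and right above it, on a 12 mm shaft of fixed height, the red knob: a bar 56 mm long, 12 mm thick, from 1 to 13 mm above the plate at rest. A white line on the bar is the pointer.
- well_middle (a point): point fixed to the caddy on the lock's axis, 32 mm below the guard's top. The lock's height is not measured: the push plate's face rests from 10 mm below to 10 mm above this point, the knob with it. Push on the plate beside the bar: 2 N at first, 0.7 N more per mm; 8 mm down (7.7 N) it meets a rubber buffer (4 N more per mm), damaged by over 8 N: 10 mm down, about 17 N in all.
- lock_knob (a joint): knob angle, rad: 0 = bar along the caddy's x, pointer to the red dot (caddy -x); grows clockwise seen from above to the stop at 1.35; starts at 0 to 0.08. A tooth blocks it beyond 0.1 unless the plate is held 6 mm down or more (6.2 N; good: 7 to 12 N); forcing it then with over 0.6 N m breaks it. Beyond 1.15 it is clear and the plate can rise. Friction 0.1 N m; stays where left.
- green_dot (a point): green dot on the guard plate, 12 mm across, 56 mm from the opening's centre, in the direction of the pointer at the stop (77 degrees clockwise from the red dot on the -x side, seen from above)
- gourd: dark calabash gourd in its steel stand, 88 mm across, 100 mm tall; origin at the centre of its underside; to be left alone
- jar: clip-top glass jar, 100 mm across its wire, 110 mm tall; origin at the centre of its underside; to be left alone
- tin: green tin, 72 mm across, 100 mm tall; origin at the centre of its underside; to be left alone
- plate: orange melamine plate, 200 mm across, 18 mm tall; origin at the centre of its underside; to be left alone
- bombilla: steel bombilla (drinking straw), 190 mm long along its x, 8 mm thick, lying flat; origin at the centre of its underside; to be left alone
- cup: blue ceramic mug, 72 mm across, 70 mm tall, handle along its +y; origin at the centre of its underside; to be left alone

How it is judged (in metres and radians):
On the way:
1. the knob, its plate held down, is turned past half-way (value of joint lock_knob above 0.65 rad), for 0.1 s.
At the end, for the whole second after the job is handed in: the knob stands beyond 1.16 rad clockwise of the red dot (stop at 1.35), at rest, its tooth free so that the plate has sprung up, and the hand is off it (value of joint lock_knob above 1.16 rad and velocity of joint lock_knob below 0.05 rad/s and contact force between lock_tooth and anything else below 0.5 N); the robot touches nothing.
It fails at once if the blocked knob is forced: more than 20 N on its tooth (about 0.6 N m) (contact force between lock_tooth and anything else above 20 N).
It fails at once if the lock's buffer is rammed: more than 8 N beyond the spring (about 17 N of push in all) (contact force between lock_buffer and anything else above 8 N).
It fails at once if the robot bears on the caddy or its guard with more than 10 N (contact force between any of the fingers, the arm and caddy above 10 N).
It fails at once if another thing on the table is moved by more than 20 mm (distance of any of gourd, jar, tin, plate, bombilla, cup from where it was at the start of the episode above 0.02 m).
It also fails if it takes over 51 s, if anything falls off the work surface, if the arm or the gripper's body presses on something with over 40 N, if the wrist force passes 120 N, or if a joint passes its speed limit or range.

## Working session

There is one attempt and no reset: what is moved stays moved. The work goes in short steps, each a Python script; the robot and the scene stay as the last script left them, time stands still between calls to the robot, and variables do not carry over. Pictures are saved under pics/ and viewed, at most 10 in all, crops included, and the job is handed in when it is done.

```bash
mkdir -p pics; ls; python3 - <<'E'
from station import r
import cv2
s=r.sense(); print(s)
for n in("scene","top"):
    d=r.snapshot(n); cv2.imwrite(f"pics/{n}0.png",d["frame"][:,:,::-1]); print(n,d["fx"],d["fy"],d["cx"],d["cy"],d["dist_coeffs"],d["R"],d["t"])
E
```

```text
pics
{'clock': 0.0, 'joints': array([-7.14875389e+01,  5.26184122e+00,  7.05806279e+01, -3.16856005e-03,
        1.04267096e+02, -3.24727029e+00]), 'joint_vel': array([ 0.04950464,  0.01795496,  0.08749286, -0.04127591,  0.01238833,
       -0.06423111]), 'joint_torque': array([-1.61877382e-03, -4.46452045e+01, -4.06446648e+01,  6.96239085e-02,
        2.92104419e-02, -1.51325207e-04]), 'tcp_pos': array([ 0.22244895, -0.55729493,  0.40353213]), 'orientation': array([-1.79890437e+02, -3.13895379e-03,  2.17589505e+01]), 'contact_force': array([0.10722368, 0.24432351, 0.08361752]), 'torque': array([-0.0472198 ,  0.00232333, -0.02231028]), 'gripper_force': 0.0, 'opening': 0.08766212386826044}
scene 438.8010578295313 438.8010578295313 285.3276080604663 210.4146337158101 [-0.07031867  0.          0.          0.          0.        ] [[ 0.37753383  0.92590531  0.01294503]
 [ 0.79397386 -0.31648212 -0.51908051]
 [-0.47652253  0.20624846 -0.85462732]] [-0.2182739  -0.34943271  1.59648412]
top 534.249014410086 534.249014410086 275.7496661815108 209.32164813395755 [-0.07518631  0.          0.          0.          0.        ] [[-0.02104646 -0.99967234 -0.01456928]
 [-0.98478927  0.02324265 -0.17219139]
 [ 0.1724736   0.01072365 -0.98495577]] [0.03535947 0.55571892 1.99750295]
```

View pics/scene0.png

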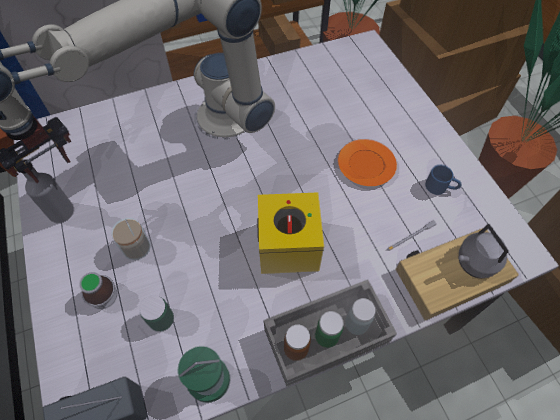

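View pics/top0.png

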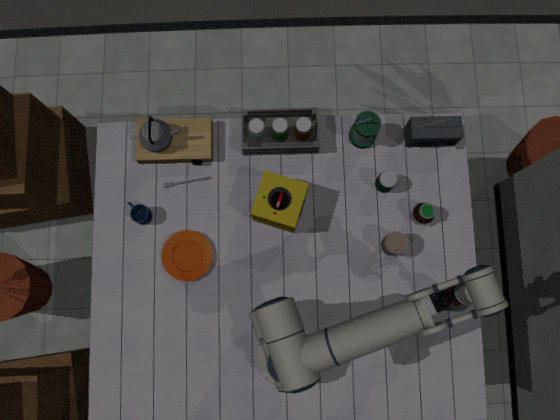

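The scene picture shows the caddy with its opening at about (290,221), red dot (289,202) and green dot (309,215). In the top picture the opening is at about (279,200). Next I locate the dots at z = 0.16.

```bash
cat > h.py <<'E'
from station import r
import cv2, numpy as np
def cam(d): return np.array([[d["fx"],0,d["cx"]],[0,d["fy"],d["cy"]],[0,0,1]]),np.array(d["dist_coeffs"],float)
def onz(d,uv,z):
    K,D=cam(d); p=cv2.undistortPoints(np.array([[uv]],float),K,D)[0,0]
    R=np.array(d["R"]);t=np.array(d["t"]); v=R.T@[p[0],p[1],1]; c=-R.T@t
    return c+v*(z-c[2])/v[2]
def proj(d,X):
    K,D=cam(d); return cv2.projectPoints(np.array(X,float).reshape(-1,1,3),cv2.Rodrigues(np.array(d["R"]))[0],np.array(d["t"],float),K,D)[0].reshape(-1,2)
def blobs(d,colour,roi,z=0.16,amin=4):
    h=cv2.cvtColor(d["frame"],cv2.COLOR_RGB2HSV); x0,y0,x1,y1=roi
    H,S,V=[h[...,i].astype(int) for i in range(3)]
    m={"r":((H<8)|(H>172))&(S>120)&(V>60),"g":(H>40)&(H<90)&(S>100)&(V>40),"y":(H>20)&(H<35)&(S>150)&(V>100)}[colour].astype(np.uint8)
    k=np.zeros_like(m);k[y0:y1,x0:x1]=1
    n,_,st,c=cv2.connectedComponentsWithStats(m*k)
    return [(c[i].round(1),st[i,4],onz(d,c[i],z).round(4)[:2]) for i in range(1,n) if st[i,4]>=amin]
E
python3 - <<'E'
from h import *
for n,roi,o in(("scene",(250,185,330,245),(290,221)),("top",(245,168,312,235),(279,200))):
    d=r.snapshot(n); print(n,"opening",onz(d,o,.16))
    for c in "rg":
        print(c,blobs(d,c,roi))
E
```

```text
scene opening [0.58420957 0.00890281 0.16      ]
r [(array([288.1, 201.7]), np.int32(9), array([0.5252, 0.0277])), (array([289. , 225.1]), np.int32(71), array([0.5948, 0.0017]))]
g [(array([309.1, 214.5]), np.int32(15), array([0.5848, 0.0651]))]
top opening [0.57088989 0.00922236 0.16      ]
r [(array([279.9, 197.4]), np.int32(32), array([0.5805, 0.0057]))]
g [(array([264. , 196.7]), np.int32(7), array([0.5843, 0.0635]))]
```

The dots are 69.8 mm apart, against 69.7 mm expected. That puts the centre at about (0.578, 0.009) and the caddy yaw at about -20°. I'll close the fingers and look from above with the wrist camera.

```bash
python3 - <<'E'
from h import *
r.grab(20)
r.reach([0.578,0.0087,0.46],[180,0,70])
s=r.sense(); print(s["clock"],s["tcp_pos"],s["orientation"],s["opening"],s["joints"],s["contact_force"])
d=r.snapshot("wrist"); cv2.imwrite("pics/w1.png",d["frame"][:,:,::-1])
print(proj(d,[.578,.0087,.16]), -np.array(d["R"]).T@d["t"], np.array(d["R"])[2])
for c in "rg": print(c,blobs(d,c,(0,0,560,420),amin=30))
E
```

```text
3.925 [0.57804326 0.0078338  0.45985856] [-1.79992286e+02  1.65452349e-02  6.99161530e+01] 0.0002616663800233419 [-2.59137991e+00  2.89283978e+00  6.73211599e+01 -1.43071475e-02
  1.09798330e+02  1.74876237e+01] [ 0.49115248  0.43538375 -0.19044067]
[[273.12975854 201.64092749]] [0.6026177  0.07322953 0.44030865] [-0.08839295 -0.24290944 -0.9660133 ]
r [(array([279.7, 196.5]), np.int32(631), array([0.5847, 0.011 ])), (array([208.1, 204.3]), np.int32(43), array([0.5254, 0.0254]))]
g [(array([522.9,  94.5]), np.int32(3913), array([0.7887, 0.0223])), (array([258.7, 137.3]), np.int32(155), array([0.5855, 0.0628])), (array([535.1, 300.7]), np.int32(527), array([ 0.7691, -0.1598])), (array([523.3, 356.5]), np.int32(241), array([ 0.7489, -0.2151])), (array([421.7, 392.9]), np.int32(215), array([ 0.6486, -0.2239]))]
```

View pics/w1.png

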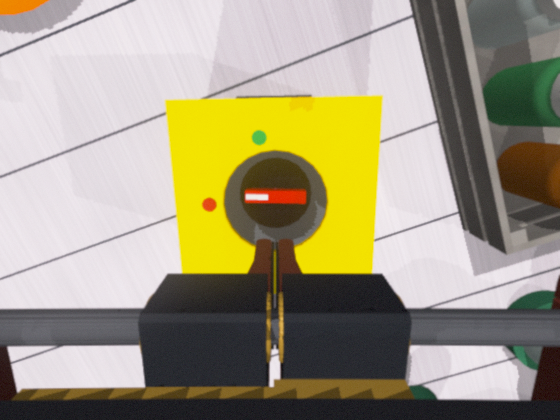

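The wrist picture shows the opening centred near (275,199), the bar at (275,197) with its white pointer to the left, the red dot at (209,205) and the green dot at (259,137). The closed fingertips are slim. Next: fit the rim, get the bar angle, then go in beside the bar and press with force feedback.

```bash
cat >> h.py <<'E'
def rim(d,c0):
    h=cv2.cvtColor(d["frame"],cv2.COLOR_RGB2HSV); P=[]
    for a in np.radians(np.arange(0,360,5)):
        for rad in np.arange(.036,.054,.0003):
            X=[c0[0]+rad*np.cos(a),c0[1]+rad*np.sin(a),.16]; u,v=proj(d,X)[0].round().astype(int)
            if not(0<=u<560 and 0<=v<420): break
            p=h[v,u]
            if 20<p[0]<35 and p[1]>180 and p[2]>190: P.append(X[:2]); break
    P=np.array(P); c=np.array(c0[:2],float)
    for _ in range(20):
        q=P-c; n=np.linalg.norm(q,axis=1); e=n-.044; k=abs(e)<(.006 if _<8 else .002)
        c=c+np.linalg.lstsq(q[k]/n[k,None],e[k],rcond=None)[0]
    return c,k.sum(),e[k].std()
def bar(d,z,c0,yaw=None):
    h=cv2.cvtColor(d["frame"],cv2.COLOR_RGB2HSV).astype(int); red=((h[...,0]<8)|(h[...,0]>172))&(h[...,1]>150)&(h[...,2]>120); wh=(h[...,1]<90)&(h[...,2]>170)
    cu=proj(d,[*c0,z])[0]; yy,xx=np.mgrid[:420,:560]; m=(red|wh)&(np.hypot(xx-cu[0],yy-cu[1])<42)
    n,l,st,_=cv2.connectedComponentsWithStats(m.astype(np.uint8)); i=1+st[1:,4].argmax(); ys,xs=np.where(l==i)
    W=np.array([onz(d,p,z)[:2] for p in zip(xs,ys)]); w,v=np.linalg.eigh(np.cov((W-W.mean(0)).T)); e=v[:,1]
    wm=wh[ys,xs]; 
    if wm.any() and (W[wm].mean(0)-W.mean(0))@e<0: e=-e
    return W.mean(0),np.degrees(np.arctan2(e[1],e[0])),np.ptp(W@e),np.ptp(W@[-e[1],e[0]])
def force(n=8):
    F=[]
    for _ in range(n): F.append(r.sense()["contact_force"]); r.wait(.015)
    return np.mean(F,0)
E
python3 - <<'E'
from h import *
d=r.snapshot("wrist")
print(rim(d,(.5785,.0075)))
for z in(.131,.141,.151): print(z,bar(d,z,(.5785,.0075)))
d=r.snapshot("scene"); 
E
```

```text
(array([0.57933972, 0.00771459]), np.int64(63), np.float64(0.0002802950846571168))
0.131 (array([0.57977353, 0.00559175]), np.float64(159.3621038487955), np.float64(0.0559684675778529), np.float64(0.012644875904522568))
0.141 (array([0.58051221, 0.00777774]), np.float64(159.3621038487955), np.float64(0.05415903524868737), np.float64(0.012236073443956663))
0.151 (array([0.58125089, 0.00996374]), np.float64(159.3621038487955), np.float64(0.05234960291952184), np.float64(0.011827270983390759))
```

```bash
cat >> h.py <<'E'
C=np.array([.5793,.0077]); A0=159.4
def pose(th,tipz,al=.012,la=.019):   # th deg clockwise from start bar angle
    a=np.radians(A0-th); b=a-np.pi/2
    p=C+al*np.array([np.cos(a),np.sin(a)])-la*np.array([np.cos(b),np.sin(b)])
    return [*p,tipz+.182],[180,0,A0-90-th]
E
python3 - <<'E'
from h import *
p,o=pose(0,.172); r.reach(p,o)
r.servo_line(pose(0,.146)[0],o,.05); r.wait(.3)
s=r.sense(); f0=force(); np.save("f0.npy",f0); print(s["clock"],s["tcp_pos"]-p,s["orientation"],"f0",f0)
z=.146
while z>.106:
    z-=.001; r.servo_line(pose(0,z)[0],o,.02); r.wait(.05); f=force(5)-f0
    s=r.sense(); print(round(z,4),(s["tcp_pos"][2]-.182).round(4),f.round(2))
    if f[2]>6.2 or np.hypot(*f[:2])>6: break
print(r.sense()["clock"])
d=r.snapshot("wrist"); cv2.imwrite("pics/w2.png",d["frame"][:,:,::-1])
E
```

```text
5.55 [ 2.43895468e-05 -2.49512787e-05 -2.57014739e-02] [ 1.79973499e+02 -7.60272814e-03  6.93969604e+01] f0 [-0.07224985 -0.07912932  0.19885729]
0.145 0.145 [ 0.34 -0.05 -0.1 ]
0.144 0.144 [-0.22 -0.12 -0.18]
0.143 0.143 [-0.03  0.16  0.12]
0.142 0.142 [ 0.37  0.28 -0.14]
0.141 0.141 [ 0.03 -0.16 -0.08]
0.14 0.14 [ 0.38 -0.06 -0.11]
0.139 0.139 [-0.18  0.28 -0.36]
0.138 0.138 [ 0.41  0.26 -0.36]
0.137 0.137 [ 0.02 -0.3  -0.15]
0.136 0.136 [-0.09  0.07  0.16]
0.135 0.135 [ 0.53 -0.14 -0.31]
0.134 0.134 [ 0.1  -0.09 -0.36]
0.133 0.133 [-0.01  0.34 -0.08]
0.132 0.132 [-0.22 -0.14 -0.01]
0.131 0.131 [-0.06 -0.17 -0.22]
0.13 0.13 [-0.34 -0.22 -0.47]
0.129 0.129 [ 0.28  0.34 -0.32]
0.128 0.128 [ 0.34  0.21 -0.24]
0.127 0.127 [0.27 0.03 0.09]
0.126 0.126 [ 0.07  0.19 -0.21]
0.125 0.125 [ 0.19  0.36 -0.51]
0.124 0.1243 [-0.03  0.24  2.03]
0.123 0.1231 [-0.24 -0.01  2.01]
0.122 0.1221 [ 0.63 -0.38  2.88]
0.121 0.1211 [ 0.43 -0.17  3.6 ]
0.12 0.1201 [ 1.09 -0.3   4.57]
0.119 0.1193 [ 0.32 -0.09  4.42]
0.118 0.1184 [0.16 0.15 5.49]
0.117 0.1175 [-0.13  0.12  6.35]
16.8
```

View pics/w2.png

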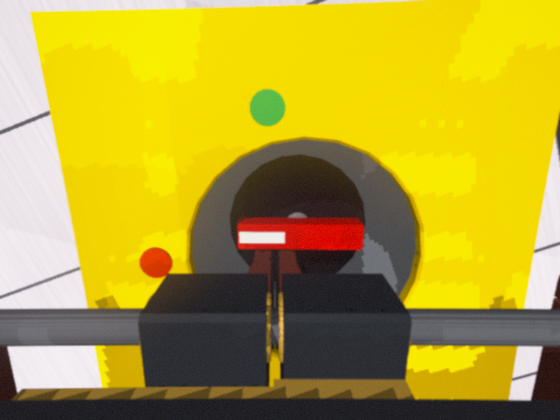

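The picture shows the fingers sunk beside the bar (bar at about (300,235), pointer left), clear of the rim. The plate is about 7 mm down. I'll press slightly more, then sweep round with monitoring.

```bash
python3 - <<'E'
from h import *
f0=np.load("f0.npy"); z=.1163
p,o=pose(0,z); r.servo_line(p,o,.02)
p,o=pose(0,z,la=.0165); r.servo_line(p,o,.01); f=force(6)-f0; print(f.round(2),r.sense()["tcp_pos"][2]-.182)
th=0
while th<72:
    th+=4; p,o=pose(th,z,la=.0162); r.servo_line(p,o,.006); f=force(5)-f0; s=r.sense()
    a=np.radians(A0-th); b=a-np.pi/2; t=f[:2]@[np.cos(b),np.sin(b)]; n=f[:2]@[np.cos(a),np.sin(a)]
    dp=.1245-(s["tcp_pos"][2]-.182)
    print(th,round(s["clock"],2),"tang %.1f rad %.1f fz %.1f depth %.1fmm"%(t,n,f[2],dp*1e3))
    if np.hypot(t,n)>14 or f[2]>12: print("STOP"); break
    if dp<.0068 : z-=.0004
    if dp>.0082: z+=.0004
np.save("st.npy",[th,z])
d=r.snapshot("wrist"); cv2.imwrite("pics/w3.png",d["frame"][:,:,::-1]); print(bar(d,.138,C))
E
```

```text
[-1.77 -3.46  6.57] 0.11684262186282551
4 18.1 tang -5.4 rad -0.9 fz 6.9 depth 7.6mm
8 18.57 tang -6.0 rad -0.8 fz 6.9 depth 7.7mm
12 19.03 tang -6.1 rad -0.4 fz 7.2 depth 7.6mm
16 19.5 tang -7.0 rad -0.5 fz 7.5 depth 7.6mm
20 19.97 tang -7.2 rad -0.5 fz 7.7 depth 7.7mm
24 20.43 tang -7.3 rad -0.4 fz 8.0 depth 7.6mm
28 20.9 tang -6.9 rad -0.2 fz 8.5 depth 7.7mm
32 21.37 tang -7.5 rad -0.4 fz 8.6 depth 7.7mm
36 21.83 tang -7.4 rad -0.3 fz 9.0 depth 7.7mm
40 22.3 tang -7.0 rad -0.2 fz 9.1 depth 7.7mm
44 22.77 tang -7.0 rad -0.6 fz 8.8 depth 7.7mm
48 23.23 tang -7.6 rad -0.7 fz 8.9 depth 7.7mm
52 23.7 tang -7.1 rad -1.3 fz 9.1 depth 7.7mm
56 24.17 tang -7.4 rad -1.1 fz 9.3 depth 7.6mm
60 24.63 tang -7.6 rad -1.0 fz 9.5 depth 7.6mm
64 25.1 tang -7.6 rad -1.2 fz 9.3 depth 7.7mm
68 25.57 tang -7.9 rad -2.1 fz 9.6 depth 7.7mm
72 26.03 tang -7.7 rad -2.0 fz 9.6 depth 7.7mm
(array([0.58001655, 0.00498656]), np.float64(85.57062666866025), np.float64(0.03664640249679452), np.float64(0.011794724580197369))
```

View pics/w3.png

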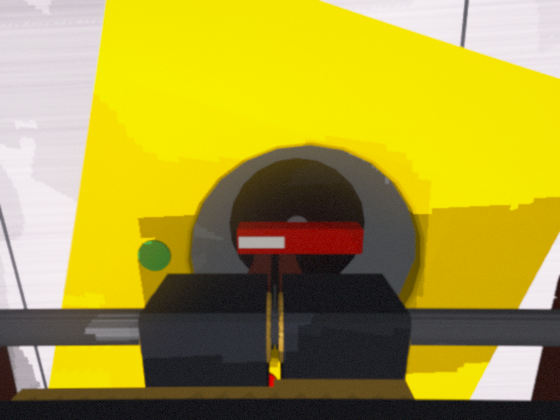

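The pointer is at (262,242) and lines up with the green dot at (154,255); the bar is at about 85.6°, so the knob is near 1.3 rad. Now I'll back off the bar, lift out and check.

```bash
python3 - <<'E'
from h import *
th,z=np.load("st.npy")
p,o=pose(th,z,la=.0185); r.servo_line(p,o,.015)
r.servo_line(pose(th,.128,la=.019)[0],o,.015)
r.servo_line(pose(th,.185,la=.019)[0],o,.06)
r.servo_line(pose(th,.26,la=.03)[0],o,.15); r.wait(.3)
s=r.sense(); print(s["clock"],s["contact_force"]-np.load("f0.npy"))
d=r.snapshot("wrist"); cv2.imwrite("pics/w4.png",d["frame"][:,:,::-1]); print(bar(d,.138,C))
E
```

```text
29.375 [-0.27159119 -0.04691474  0.37729971]
(array([0.5795041 , 0.00597691]), np.float64(87.3902367187109), np.float64(0.05486393841297028), np.float64(0.012534873959798798))
```

View pics/w4.png

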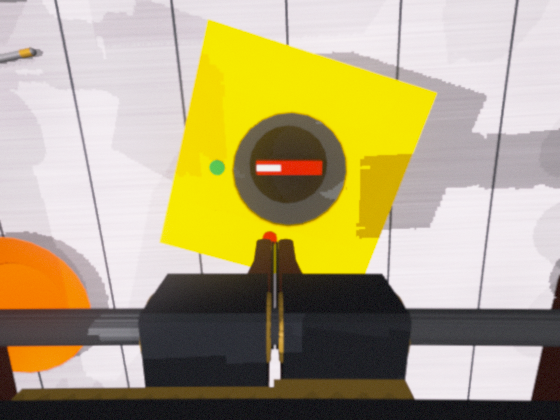

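The hand is out and the pointer (268,168) points at the green dot (217,167). The knob has turned 72° (at least 1.25 rad), so I'm handing in.

```bash
python3 -c "
from station import r
print(r.hand_in())"
```

```text
the job is handed in; nothing more can be done
None
```

I turned the knob about 72° clockwise to the green dot with its plate held about 7.7 mm down (peak push about 9.6 N), lifted the hand clear, and handed the job in at about 29 s of the 51 s allowed; the final picture shows the pointer at the green dot, and no verdict was returned.

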